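# Bed the eggshell inlay in the press

## Task

One of the three small bedding presses holds the golden lacquer panel inlaid with bits of eggshell. Push that press's knob fully down to the bottom of its stroke, keep it down for about a second to bed the shell, then let it spring back up. Leave the other two presses, which hold a red and a black panel, unpressed, and the golden panel in its press.

Things in the scene. Friction and masses are not known exactly. Their poses are not given: they have to be found in the camera images.
- gold_panel: Round lacquer panel, 90 mm across and 12 mm thick, black edge, golden face strewn with white eggshell chips. It lies flat, loose between four brass pins, on the 18 mm base plate of one of the three presses. Origin: centre of its underside, 18 mm above the table; z up. The other presses hold a red and a black panel of the same size.
- knob_a (a point): Centre of the top of the wooden push knob of the right-hand press (seen from the robot; z up). Three presses are alike, fixed, turned up to 20 degrees. Knob: round, flat-topped, 52 mm across, 18 mm high; its top is 190 mm above the table when raised. It goes straight down 30 mm to a hard stop (top at 160 mm), its felt foot on the panel. Spring: about 6 N to start, 14 N at the bottom; rises by itself.
- knob_b (a point): Centre of the knob top of the middle press, same as knob_a. Each press has a dark green base plate 110 mm (x) by 150 mm (y), 18 mm thick, two 14 mm steel pillars, and over it a bridge 34 mm (x) by 150 mm (y) whose top is 130 mm above the table; the sprung plunger, with a 44 mm round foot, passes through the bridge's middle. The panel lies centred straight below the knob.
- knob_c (a point): Centre of the knob top of the left-hand press, same as knob_a: top 190 mm above the table raised, 160 mm fully down.
Things that resemble listed ones, but are neither listed nor needed, are in the scene too. Leave any pink or purple look-alike of the part that bears knob_c alone.

How it is judged:
By the outcome, as a careful person would: the job done as asked, in the order asked, and still so for the second after the job is handed in, with the robot touching nothing.
It also fails if it takes over 32 s, if anything falls off the work surface, if the arm or the gripper's body presses on something with over 40 N, if the wrist force passes 120 N, or if a joint passes its speed limit or range.

## Robot

A 6-joint arm with a two-finger parallel gripper is mounted at the origin on the work surface. World frame = base frame: x ahead of the robot, y to its left, z up, the work surface at z = 0. Lengths are in mm, angles in rad, forces in N, time in s.
With the tool pointing down it reaches from about 300 to 1000 mm from the base axis. Payload 5.1 kg.
Tool frame: the origin (TCP) lies midway between the tips of the shut fingers; the grasp point (between the pads) lies arm.hold_point_z behind it (arm.hold_point_z is the distance from the TCP to the grasp point, in mm); z points along the fingers, y is the line along which they close (so a half turn about z gives the same grasp; the last joint's range is limited). The gripper opens to 95 mm and grips with 3 to 60 N. Pads are 20 mm wide; open, the fingers measure 119 mm over their backs; the gripper's body (75 mm by 180 mm) begins 59 mm behind the grasp point.
Start: joints at [1.106, 0.124, 1.65, -0, 1.367, -0.083], TCP at [242.204, 603.176, 214.656] pointing down, gripper open.
Joint ranges: [-2.61, 2.61], [-1.02, 2.33], [0.03, 2.71], [-1.35, 4.49], [0.32, 2.68], [-2.91, 2.91]. Speed limits (rad/s): [2.57, 2.57, 3.14, 3.14, 3.14, 3.14].

## Interface

Orientations are given as a rotation vector (axis times angle).
In Python, from station import telemetry, vision, job, arm gives the robot as it stands. The module is installed in compiled form; this text tells all that it offers.
- The arm moves only by the tool step_arm, never from a script. Its arguments are lists of equal length, an entry for each row: "offset": the shift along the tool's x, y, z scaled (see below), a list of three; "angular": the turn, a rotation vector about the tool's x, y, z scaled (see below), a list of three; "hand": the closure, from 0 (fully open) to 1 (shut). In form: {"offset": [[dx, dy, dz], ...], "angular": [[rx, ry, rz], ...], "hand": [hand, ...]}. A call has 1 to 12 rows; each row shifts and turns the commanded pose from where the row before left it, along the tool's axes as they then stand; what a row does not reach is not made up. The controller multiplies each number of a shift by 0.03 m and each number of a turn by 0.08 rad. A row lasts 1/12 s, in which the tool goes at most 41.7 mm and 7.16 degrees, less where a joint would pass 70% of its speed; a pose out of reach is approached as far as the arm can. A call with a number of a shift or a turn outside -1 to 1 is refused whole. A call with a gripper value outside its range is refused whole. The fingers move at their own pace and stop on an object; "squeeze" is the grip in N (left out, the last holds). Time passes only in rows, so rows that do not move let the fingers close. It gives the time, the measured TCP pose, the force, the opening and the grip force at its end, in the units of the state.
- telemetry.read_state(): the state, without advancing time (a new reading comes with each control period).
- vision.get_image(name): name is "scene" or "top" or "wrist"; returns the picture (420x560x3 uint8, red, green, blue); there is no depth.
- vision.camera_info(name): a dict with "mtx" (3x3 intrinsics, pixels), "view" (4x4, takes a point from world to camera coordinates). Camera axes: x right, y up, looking along -z (the intrinsics and any distortion apply to the point x, -y, -z); pixel columns grow to the right and rows downward; lengths in mm; the calibration is good to about 2 mm. A picture is of the moment at which its call begins: read the wrist's pose just before it. camera_info takes no time and is no camera call; for the wrist camera it gives the pose at the moment of the call.
- job.hand_in(): hands the job in; it is judged then, once.
The state is a dict: "clock": time; "joint_pos": joint angles; "joint_velocities": joint speeds; "tau": joint torques, N m; "tool_pos": TCP position; "tool_rot": TCP orientation; "wrist_force": force on the tool from outside, world axes, zero at the start; "wrist_torque": the same for the moment, N m; "opening": finger opening in mm; "grip_force": force on a finger pad.
Only numpy, scipy, OpenCV 4.12 (cv2) and the standard library are available. Lean on these libraries where they do the work, as an engineer would, in place of code of your own. Each camera call takes 0.05 s, during which the arm holds its last target. There are 200 camera calls.

## Working session

There is one attempt and no reset: what is moved stays moved. The work goes in short steps, Python scripts to look and compute and a tool call to move; the robot and the scene stay as the last step left them, time stands still between calls to the robot, and variables do not carry over. Pictures are saved under pics/ and viewed, at most 10 in all, crops included, and the job is handed in when it is done.

Besides the shell and the picture viewer there is one more tool, called after "Request:" as name(argument=value, ...) on one line, values as JSON. step_arm: Moves the arm, as the interface text tells. Its arguments: {"type":"object","properties":{"offset":{"type":"array"},"angular":{"type":"array"},"hand":{"type":"array"},"squeeze":{"type":"number"}},"required":["offset","angular","hand"]}

```bash
mkdir -p pics; python3 - <<'E'
from station import telemetry, vision, arm
import cv2
s=telemetry.read_state(); print(s['clock'],s['tool_pos'],s['tool_rot'],s['opening'],arm.hold_point_z)
for n in("scene","top"):
    cv2.imwrite(f"pics/{n}1.png",vision.get_image(n)[:,:,::-1]); i=vision.camera_info(n); print(n,i['mtx'],i['view'])
E
```

```text
0.0 [241.91528661 602.61670522 213.37719102] [-0.59595487 -3.08396926  0.00315411] 95.48127727587222 18.8
scene [[533.22900934   0.         276.78510461]
 [  0.         533.22900934 203.28478419]
 [  0.           0.           1.        ]] [[ 4.86824987e-01  8.73358655e-01 -1.56872989e-02 -2.16038168e+02]
 [-5.61448311e-01  3.26617863e-01  7.60326618e-01  8.81963178e+01]
 [ 6.69161585e-01 -3.61338388e-01  6.49351479e-01 -1.78261980e+03]
 [ 0.00000000e+00  0.00000000e+00  0.00000000e+00  1.00000000e+00]]
top [[502.04185618   0.         272.97596333]
 [  0.         502.04185618 216.71609655]
 [  0.           0.           1.        ]] [[-8.57385681e-03 -9.99947961e-01  5.52846986e-03  3.53872987e+01]
 [ 9.85127472e-01 -7.49770700e-03  1.71661433e-01 -4.01628032e+02]
 [-1.71611049e-01  6.91804809e-03  9.85140492e-01 -1.50609186e+03]
 [ 0.00000000e+00  0.00000000e+00  0.00000000e+00  1.00000000e+00]]
```

View pics/scene1.png

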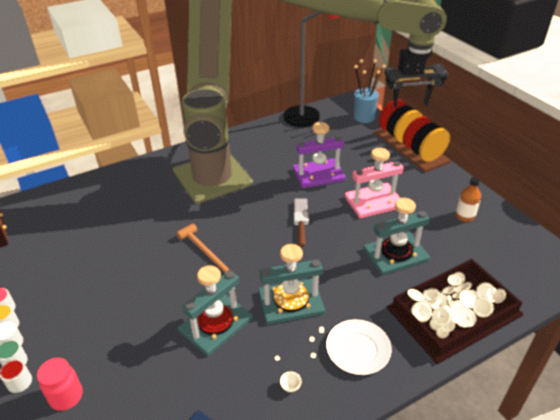

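View pics/top1.png

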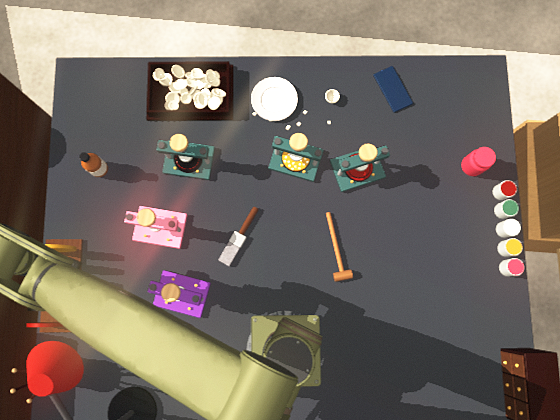

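The candidates are the green presses in the top view: left (178,142) black, middle (298,142) gold, right (368,152) red. The look-alikes are pink (147,217) and purple (171,292). I choose the middle press, which is at (291,253) in the scene view, and will check it in a close crop.

```bash
cat > h.py <<'E'
import numpy as np
from station import vision
def ray(n,u,v,z):
    i=vision.camera_info(n);V=np.array(i['view']);R=V[:3,:3];c=-R.T@V[:3,3]
    p=np.linalg.inv(i['mtx'])@[u,v,1];d=R.T@(p*[1,-1,-1]);return c+d*(z-c[2])/d[2]
E
python3 - <<'E'
import cv2,numpy as np
from h import ray
a=cv2.imread('pics/scene1.png')[235:330,245:340];b=cv2.imread('pics/top1.png')[115:210,250:345]
cv2.imwrite('pics/crop1.png',np.hstack([cv2.resize(x,(400,400),interpolation=cv2.INTER_CUBIC) for x in(a,b)]))
print(ray('scene',291,252,190),ray('top',298,142,190))
print(ray('scene',404,205,190),ray('top',178,142,190),ray('top',368,152,190))
E
```

```text
[593.07019237 -41.73758709 190.        ] [588.84079221 -39.40413195 190.        ]
[593.22359758 293.93384965 190.        ] [591.12650455 299.69546902 190.        ] [ 558.11321183 -236.43567659  190.        ]
```

View pics/crop1.png

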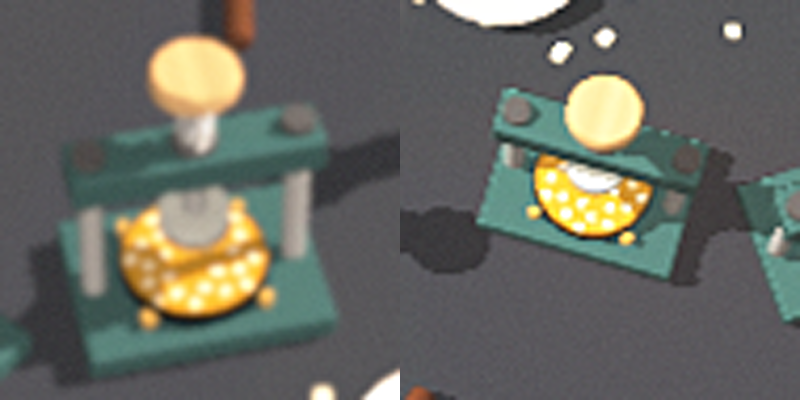

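The crop confirms it: the middle green press holds the golden panel with white chips, and its knob is near (591,-41). Next I raise the tool, close the fingers and go over it.

Request:
step_arm(offset=[[0,0,-0.9],[0,0,-0.9],[0,0,-0.9],[-0.9,-0.75,0],[-0.9,-0.75,0],[-0.9,-0.75,0],[-0.9,-0.75,0],[-0.9,-0.75,0],[-0.9,-0.75,0],[-0.9,-0.75,0],[-0.9,-0.75,0],[-0.9,-0.75,0]], angular=[[0,0,0],[0,0,0],[0,0,0],[0,0,0],[0,0,0],[0,0,0],[0,0,0],[0,0,0],[0,0,0],[0,0,0],[0,0,0],[0,0,0]], hand=[1,1,1,1,1,1,1,1,1,1,1,1], squeeze=20)

```text
clock: 1.1
tool_pos: [392.5, 323.0, 295.2]
tool_rot: [-0.596, -3.084, 0.001]
wrist_force: [0.8, 0.9, -0.1]
opening: 20.7
grip_force: 0.0
```

Request:
step_arm(offset=[[-0.89,-0.73,0],[-0.89,-0.73,0],[-0.89,-0.73,0],[-0.89,-0.73,0],[-0.89,-0.73,0],[-0.89,-0.73,0],[-0.89,-0.73,0],[-0.89,-0.73,0],[-0.89,-0.73,0],[-0.89,-0.73,0],[-0.89,-0.73,0],[-0.89,-0.73,0]], angular=[[0,0,0],[0,0,0],[0,0,0],[0,0,0],[0,0,0],[0,0,0],[0,0,0],[0,0,0],[0,0,0],[0,0,0],[0,0,0],[0,0,0]], hand=[1,1,1,1,1,1,1,1,1,1,1,1])

```text
clock: 2.1
tool_pos: [592.0, -40.2, 295.1]
tool_rot: [-0.596, -3.084, -0.0]
wrist_force: [0.7, 1.8, 0.6]
opening: 0.6
grip_force: 0.0
```

```bash
python3 - <<'E'
from station import telemetry, vision
import cv2,numpy as np
s=telemetry.read_state(); print(s['clock'],s['tool_pos'],s['tool_rot'])
i=vision.camera_info('wrist')
w=vision.get_image('wrist')
cv2.imwrite('pics/w1.png',w[:,:,::-1]);print(i)
V=np.array(i['view'])
for P in([591,-41,190],[591,-41,30]):
    p=(V@np.r_[P,1])[:3]*[1,-1,-1];q=i['mtx']@p;print(q[:2]/q[2])
E
```

```text
2.1 [591.97735446 -40.19841374 295.05639361] [-5.96356352e-01 -3.08362287e+00 -1.15692225e-04]
{'mtx': array([[353.74738716,   0.        , 281.86011586],
       [  0.        , 353.74738716, 211.85570979],
       [  0.        ,   0.        ,   1.        ]]), 'view': array([[ 3.72396212e-01,  9.28073829e-01,  1.71305651e-04,
        -1.83504845e+02],
       [-8.85993447e-01,  3.55566099e-01, -2.97637970e-01,
         5.96866132e+02],
       [-2.76290921e-01,  1.10687477e-01,  9.54678799e-01,
        -3.01015909e+02],
       [ 0.00000000e+00,  0.00000000e+00,  0.00000000e+00,
         1.00000000e+00]])}
[280.09150562 209.25345103]
[280.68318199 171.88718341]
```

View pics/w1.png

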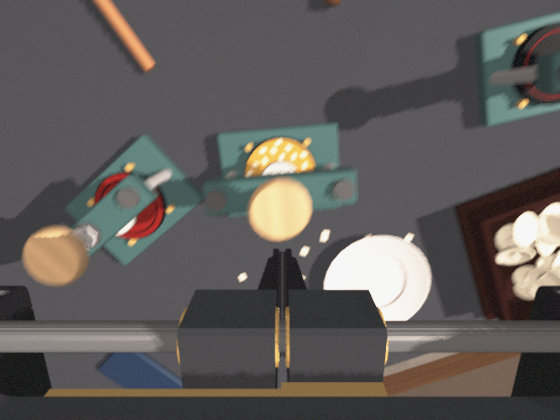

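The wrist view shows the gold press's knob at (280,210). My estimate projects to (280,209), so the tool is over the knob centre. Descending.

Request:
step_arm(offset=[[0,0,0.8],[0,0,0.8],[0,0,0.8],[0,0,0.7],[0,0,0.2],[0,0,0.2],[0,0,0.2],[0,0,0.2],[0,0,0.2],[0,0,0.2],[0,0,0.1],[0,0,0]], angular=[[0,0,0],[0,0,0],[0,0,0],[0,0,0],[0,0,0],[0,0,0],[0,0,0],[0,0,0],[0,0,0],[0,0,0],[0,0,0],[0,0,0]], hand=[1,1,1,1,1,1,1,1,1,1,1,1])

```text
clock: 3.15
tool_pos: [591.7, -38.5, 167.1]
tool_rot: [0.596, 3.084, -0.001]
wrist_force: [-8.3, 1.6, 11.9]
opening: 0.4
grip_force: 5.9
```

Request:
step_arm(offset=[[0,0,0.1],[0,0,0.1],[0,0,0.1],[0,0,0]], angular=[[0,0,0],[0,0,0],[0,0,0],[0,0,0]], hand=[1,1,1,1])

```text
clock: 3.48
tool_pos: [592.0, -38.5, 160.2]
tool_rot: [0.595, 3.084, -0.001]
wrist_force: [-10.9, 1.4, 17.1]
opening: 0.0
grip_force: 8.2
```

Request:
step_arm(offset=[[0,0,0.1],[0,0,0.05],[0,0,0],[0,0,0]], angular=[[0,0,0],[0,0,0],[0,0,0],[0,0,0]], hand=[1,1,1,1])

```text
clock: 3.82
tool_pos: [592.1, -38.5, 160.2]
tool_rot: [0.595, 3.084, -0.001]
wrist_force: [-20.4, 1.6, 32.1]
opening: 0.3
grip_force: 16.4
```

The tool is on the hard stop: the force jumped with no further travel. I'll hold, then release.

Request:
step_arm(offset=[[0,0,0],[0,0,0],[0,0,0],[0,0,0],[0,0,0],[0,0,0],[0,0,0],[0,0,0],[0,0,0]], angular=[[0,0,0],[0,0,0],[0,0,0],[0,0,0],[0,0,0],[0,0,0],[0,0,0],[0,0,0],[0,0,0]], hand=[1,1,1,1,1,1,1,1,1])

```text
clock: 4.57
tool_pos: [592.1, -38.5, 160.1]
tool_rot: [0.595, 3.084, -0.001]
wrist_force: [-20.7, 3.0, 33.5]
opening: 0.4
grip_force: 16.4
```

Request:
step_arm(offset=[[0,0,-0.3],[0,0,-0.3],[0,0,-0.3],[0,0,-0.3],[0,0,-0.5],[0,0,-0.8],[0,0,-0.8],[0,0,-0.8],[0,0,-0.6],[0,0,0],[0,0,0],[0,0,0]], angular=[[0,0,0],[0,0,0],[0,0,0],[0,0,0],[0,0,0],[0,0,0],[0,0,0],[0,0,0],[0,0,0],[0,0,0],[0,0,0],[0,0,0]], hand=[1,1,1,1,1,1,1,1,1,1,1,1])

```text
clock: 5.57
tool_pos: [591.4, -38.4, 290.4]
tool_rot: [-0.596, -3.084, 0.0]
wrist_force: [0.8, -0.5, -0.4]
opening: 0.2
grip_force: 0.0
```

```bash
python3 - <<'E'
from station import telemetry, vision
import cv2
s=telemetry.read_state(); print(s['clock'],s['tool_pos'],s['wrist_force'])
cv2.imwrite('pics/w2.png',vision.get_image('wrist')[:,:,::-1])
E
```

```text
5.5667 [591.43143982 -38.41692562 290.43096746] [ 0.76341465 -0.53223195 -0.35747871]
```

View pics/w2.png

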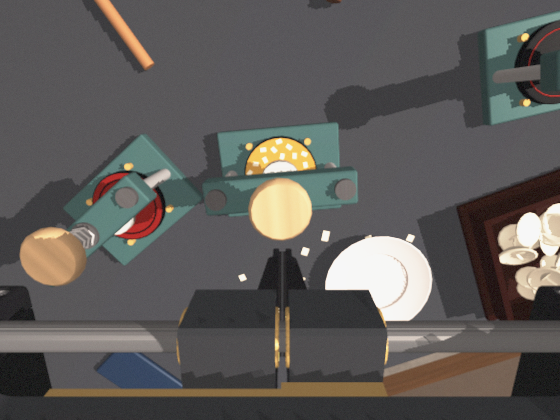

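The knob is back up at (280,209), the same size as before, and the gold panel is still in place at (280,160). Handing in.

```bash
python3 -c "
from station import job
print(job.hand_in())"
```

```text
the job is handed in; nothing more can be done
None
```

I pushed the golden panel's press (the middle one, knob_b) fully down to its stop and held it about 1.1 s; it sprang back up with the panel still in place, I left the red and black presses untouched, and the job is handed in.

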